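Draw the long copper plate from the leaning stack

TASK

Three plates lean one behind another in the dark rest. Draw out the long copper plate without toppling the two steel ones, which stay leaning in the dark rest, and set it upright in the empty blue rest so that it stands between the front lip and the backrest, roughly centred, and leans back against the backrest. Then let go.

Things in the scene. Friction and masses are not known exactly. Their poses are not given: they have to be found in the camera images.
- copper_plate: long copper plate, 160 tall, 80 wide, 11 thick (mm), 0.35 kg; leans back 12 degrees, any place in the stack of 3. Steel plates cover its lower 100, so the top 60 is bare on both faces: pinch it there, across its thickness, and draw it 100+ along its x. Origin: rear face, mid-width, 50 above the foot; x up along the plate, y across, z (normal) to the stack's front; material z = 0 to 11
- check_rest: empty blue rest with white strips, fixed, same shape as the dark one. Origin on the worktop; x level, from front lip to backrest, y along the lip, z up; mm. Base 130 wide (y), x -45 to 55, top at z 8. Backrest face rises from x 20 at the base top, leaning 12 degrees to +x, 95 long. Lip x -30 to -23, 6 above the base. A plate stood between them and let go leans back, its z to the lip side
- steel_plate_a: a bare steel square plate, 100 x 100 x 11 mm, 0.4 kg, leaning in the dark rest in one stack with the copper plate, at the back, middle or front. Origin at the middle of its rear face, x up along the plate, z (normal) to the front of the stack
- steel_plate_b: another bare steel square plate, 100 x 100 x 11 mm, 0.4 kg, leaning in the dark rest in one stack with the copper plate, at the back, middle or front. Origin at the middle of its rear face, x up along the plate, z (normal) to the front of the stack
There are look-alikes about, which are no part of the job. There is more than one size of the copper_plate; the job needs the larger.

How it is judged (in metres and radians):
At the end, for the whole second after the job is handed in: Copper plate foot down in the blue rest between lip and backrest, within 30 mm of its middle and 15 degrees of square, leaning back 6 to 35 degrees, released, at rest; both steel plates at rest, leaning under 35 degrees, within 30 mm of their start (x of copper_plate in the frame of check_rest between -0.03 and 0.05 m and y of copper_plate in the frame of check_rest between -0.03 and 0.03 m and z of copper_plate in the frame of check_rest between 0.045 and 0.068 m and angle between copper_plate's own x axis and vertical between 0.1 and 0.62 rad and angle between the y axis of copper_plate and the y axis of check_rest, either way round below 0.26 rad and linear speed of each of copper_plate, steel_plate_a, steel_plate_b below 0.02 m/s and distance of each of steel_plate_a, steel_plate_b from where it was at the start of the episode below 0.03 m and angle between each of steel_plate_a, steel_plate_b's own x axis and vertical below 0.62 rad); the robot touches nothing.
It fails at once if a steel plate topples (tips more than 45 degrees from upright) (angle between any of steel_plate_a, steel_plate_b's own x axis and vertical above 0.785 rad).
It fails at once if a steel plate is pulled up or pushed away more than 60 mm (distance of any of steel_plate_a, steel_plate_b from where it was at the start of the episode above 0.06 m).
It also fails if it takes over 45 s, if anything falls off the work surface, if the arm or the gripper's body presses on something with over 40 N, if the wrist force passes 120 N, or if a joint passes its speed limit or range.

ROBOT

A 6-joint arm with a two-finger parallel gripper is mounted at the origin on a cart in front of the work surface, level with it; the furniture and walls round the work are solid. World frame = base frame: x ahead of the robot, y to its left, z up, the work surface at z = 0. Lengths are in mm, angles in rad, forces in N, time in s.
With the tool pointing down it reaches from about 400 to 925 mm from the base axis. Payload 12.5 kg.
Tool frame: the origin (TCP) lies at the very end of the fingers, on their centre line; the grasp point (between the pads) lies 19 mm behind it (env.grip_point_offset is the distance from the TCP to the grasp point, in mm); z points along the fingers, y is the direction in which the jaws open and shut (so a half turn about z gives the same grasp; the last joint's range is limited). The gripper opens to 95 mm and grips with 3 to 60 N. Pads are 20 mm wide; open, the fingers measure 119 mm over their backs; the gripper's body (75 mm by 180 mm) begins 59 mm behind the grasp point.
Start: joints at [-1.218, 0.491, 1.559, -0, 1.092, -0.106], TCP at [276.82, -560.373, 214.661] pointing down, gripper open.
Joint ranges: [-3.1, 3.1], [-0.84, 2.19], [0.05, 2.79], [-1.13, 4.28], [0.06, 2.93], [-2.69, 2.69]. Speed limits (rad/s): [2.22, 2.22, 2.79, 3.14, 3.14, 3.14].

INTERFACE

Orientations are given as [roll, pitch, yaw] about the fixed x, y, z axes, in that order (R = Rz(yaw) Ry(pitch) Rx(roll)).
In Python, from cell import env gives the robot as it stands.
- The arm moves only by the tool drive_tool, never from a script. Its argument "commands" is a list of rows, each an object of numbers: "dx", "dy", "dz": the shift along the world's x, y, z in mm; "yaw": the turn about the world's z in degrees. In form: [{"dx": .., "dy": .., "dz": .., "yaw": ..}, ...]. A call has 1 to 5 rows; each row shifts and turns the commanded pose from where the row before left it; what a row does not reach is not made up. A row lasts 1/12 s, in which the tool goes at most 41.7 mm and 7.16 degrees, less where a joint would pass 70% of its speed; a pose out of reach is approached as far as the arm can. A call with a gripper value outside its range is refused whole. "grip" is the opening, from 0 (shut) to 1 (fully open), set as the call begins (left out, the last holds). The fingers move at their own pace and stop on an object; the grip force is fixed at half the most. Time passes only in rows, so rows that do not move let the fingers close. It gives the time, the measured TCP pose, the force and the opening at its end, in the units of the state.
- env.state(): the state, without advancing time (a new reading comes with each control period).
- env.read_camera(name): name is "scene" or "top"; returns the picture (480x640x3 uint8, red, green, blue); there is no depth.
- env.calibration(name): a dict with "intrinsics" (3x3 intrinsics, pixels), "rvec" (rotation vector, rad) and "tvec" (3), from world to camera coordinates, as OpenCV has them. Camera axes: x right, y down, z forward; pixel columns grow to the right and rows downward; lengths in mm; the calibration is good to about 2 mm. A picture is of the moment at which its call begins. calibration takes no time and is no camera call.
- env.job_done(): hands the job in, once; it reports no verdict.
Trained networks look in the newest picture that a camera, given by its name, has taken for a name from the list of things; names that differ only in an ending like _2 or _b are one class to them, and where a whole thing is asked for, a point or a joint stands for the part that bears it (a point fixed in the world has none). Each returns a list of dicts, best first, with "conf" (0 to 1); they miss things now and then, are a little off and sometimes report something else, mostly with a low value. They report only what shows in the picture. A call takes as long as a camera call. They do not tell look-alikes from the thing itself.
- env.trace(query, camera): "pixels" (480x640 bool, what is visible of it) and "pixel" ([column, row] in pixels, amid what is visible of it).
- env.place_of(query, camera): "pixel" ([column, row] in pixels: a listed point, or the origin of a listed thing).
The state is a dict: "t": time; "joints": joint angles; "qvel": joint speeds; "tau": joint torques, N m; "eef_pos": TCP position; "tcp_rot": TCP orientation; "ft_force": force on the tool from outside, world axes, zero at the start; "moment": the same for the moment, N m; "opening": opening from 0.0 (shut) to 1.0 (fully open).
Only numpy, scipy, OpenCV 4.12 (cv2) and the standard library are available. Lean on these libraries where they do the work, as an engineer would, in place of code of your own. Each camera call takes 0.05 s, during which the arm holds its last target.

## Working session

There is one attempt and no reset: what is moved stays moved. The work goes in short steps, Python scripts to look and compute and a tool call to move; the robot and the scene stay as the last step left them, time stands still between calls to the robot, and variables do not carry over. Pictures are saved under pics/ and viewed, and the job is handed in when it is done.

Besides the shell and the picture viewer there is one more tool, called after "Emit:" in YAML: its name, and indented under it one key for each argument. drive_tool: Moves the arm, as the interface text tells. Its arguments: {"type":"object","properties":{"commands":{"type":"array"},"grip":{"type":"number"}},"required":["commands"]}

```bash
ls; mkdir -p pics; python3 - <<'E'
from cell import env
import cv2
print(env.state())
for n in("scene","top"):
    im=env.read_camera(n); cv2.imwrite(f"pics/{n}0.png",im[:,:,::-1]); print(n,env.calibration(n))
E
```

```text
pics
{'t': 0.0, 'joints': array([-1.21762302e+00,  4.91560522e-01,  1.55944039e+00, -1.33441448e-05,
        1.09171180e+00, -1.05598449e-01]), 'qvel': array([-0.00023755, -0.00084263, -0.00068871,  0.00093857,  0.00040335,
       -0.00021917]), 'tau': array([ 1.45259943e-03, -6.12640285e+01, -2.58178389e+01,  6.92936755e-02,
        4.82657435e-02, -1.18282214e-04]), 'eef_pos': array([ 276.71330398, -560.13479574,  214.0642733 ]), 'tcp_rot': array([-3.14047758e+00, -1.06287948e-04,  4.58777857e-01]), 'ft_force': array([ 0.29661703, -0.01248488,  0.81899737]), 'moment': array([0.03887354, 0.01118668, 0.02502311]), 'opening': 0.996554125315635}
scene {'intrinsics': array([[503.32759747,   0.        , 321.31813155],
       [  0.        , 503.32759747, 237.78240241],
       [  0.        ,   0.        ,   1.        ]]), 'rvec': array([ 0.58316515, -2.64522672,  1.19594069]), 'tvec': array([498.56260643, 162.67077373, 783.18441115])}
top {'intrinsics': array([[474.25633321,   0.        , 322.43888368],
       [  0.        , 474.25633321, 244.99936343],
       [  0.        ,   0.        ,   1.        ]]), 'rvec': array([ 2.15170292, -2.16438806,  0.18209151]), 'tvec': array([ 74.84310206, 551.68810568, 893.45815622])}
```

View pics/scene0.png

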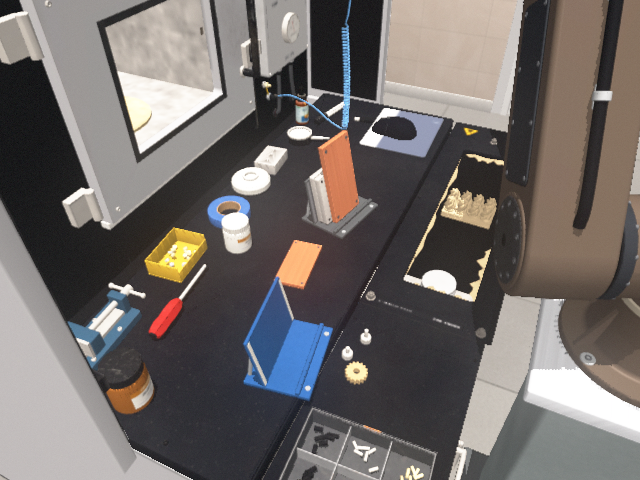

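View pics/top0.png

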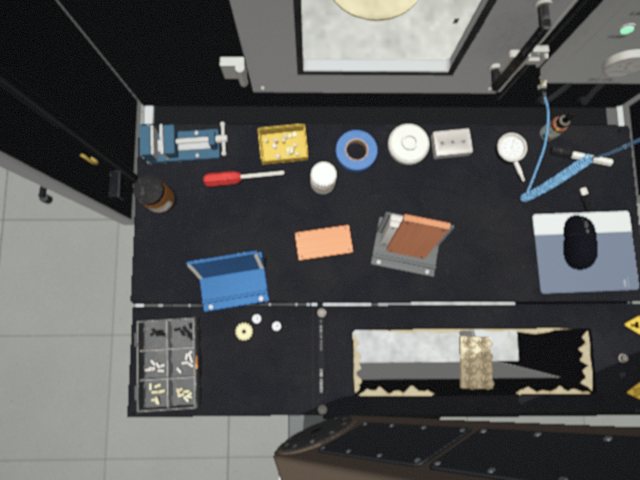

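```bash
cat > h.py <<'E'
from cell import env
import cv2, numpy as np
from scipy.optimize import least_squares
def cal(n):
    c=env.calibration(n); return c["intrinsics"],np.array(c["rvec"],float),np.array(c["tvec"],float)
def proj(n,P):
    K,r,t=cal(n); return cv2.projectPoints(np.asarray(P,float).reshape(-1,1,3),r,t,K,None)[0].reshape(-1,2)
def ray(n,px):
    K,r,t=cal(n); R=cv2.Rodrigues(r)[0]; d=R.T@np.linalg.inv(K)@np.array([px[0],px[1],1.]); return -R.T@t,d
def atz(n,px,z):
    o,d=ray(n,px); return o+d*(z-o[2])/d[2]
E
python3 - <<'E'
from h import *
for n in("scene","top"):
    im=env.read_camera(n)
    o,d=ray(n,(320,240)); print(n,"cam",o.round())
    bx=(200,100,420,420) if n=="scene" else (170,190,470,320)
    c=im[bx[1]:bx[3],bx[0]:bx[2]]
    for q in("copper_plate","check_rest","steel_plate_a"):
        for D in env.trace(q,n):
            ys,xs=np.nonzero(D["pixels"]); print(n,q,"trace",round(D["conf"],2),D["pixel"],xs.min(),xs.max(),ys.min(),ys.max(),len(xs))
            np.save(f"m_{n}_{q}_{int(D['pixel'][0])}.npy",D["pixels"])
        for D in env.place_of(q,n): print(n,q,"place",round(D["conf"],2),D["pixel"])
def crop(n,b,s,name):
    im=env.read_camera(n)[:,:,::-1]; cv2.imwrite(name,cv2.resize(im[b[1]:b[3],b[0]:b[2]],None,fx=s,fy=s,interpolation=cv2.INTER_CUBIC))
crop("scene",(290,120,390,240),5,"pics/s_stack.png")
crop("scene",(230,270,350,400),4.5,"pics/s_rest.png")
crop("top",(360,200,460,280),6,"pics/t_stack.png")
crop("top",(180,240,280,315),6,"pics/t_rest.png")
E
```

```text
scene cam [248. 646. 641.]
scene copper_plate trace 0.78 [297.3, 262.5] 278 321 240 287 1353
scene copper_plate trace 0.6 [339.5, 175.6] 319 357 131 221 2324
scene copper_plate place 0.88 [340.5, 189.8]
scene copper_plate place 0.86 [299.2, 256.7]
scene check_rest place 0.6 [295.2, 353.1]
scene steel_plate_a trace 0.76 [316.3, 192.7] 310 321 169 220 240
scene steel_plate_a trace 0.58 [337.2, 174.6] 319 358 130 222 2403
scene steel_plate_a trace 0.55 [324.9, 199.8] 315 332 174 223 492
scene steel_plate_a place 0.77 [330.6, 185.8]
top cam [419.  95. 961.]
top copper_plate trace 0.97 [322.5, 243.7] 295 351 225 258 1466
top copper_plate place 0.82 [332.5, 239.8]
top copper_plate place 0.8 [411.1, 240.5]
top check_rest trace 0.65 [228.9, 278.1] 187 268 250 310 3474
top check_rest place 0.76 [231.2, 283.3]
top steel_plate_a trace 0.64 [393.9, 217.0] 390 401 215 220 54
top steel_plate_a trace 0.61 [390.6, 229.3] 381 398 221 243 201
top steel_plate_a place 0.8 [409.5, 234.1]
top steel_plate_a place 0.6 [409.5, 227.1]
```

```bash
python3 - <<'E'
import cv2,numpy as np
a=[cv2.imread(f"pics/{n}.png") for n in("s_stack","s_rest","t_stack","t_rest")]
print([x.shape for x in a])
E
```

```text
[(600, 500, 3), (585, 540, 3), (480, 600, 3), (450, 600, 3)]
```

View pics/s_stack.png

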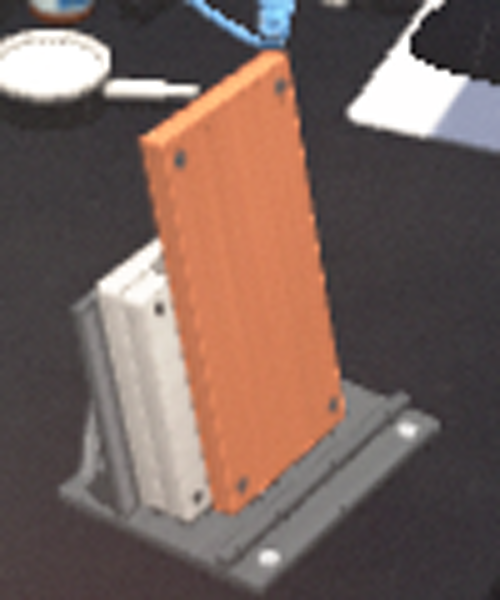

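View pics/s_rest.png

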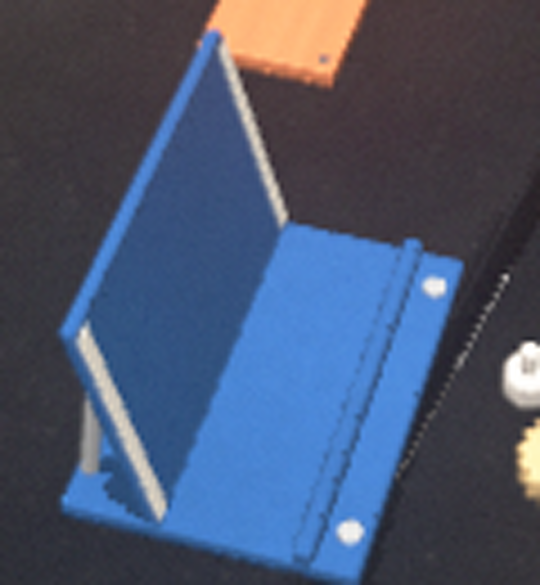

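View pics/t_stack.png

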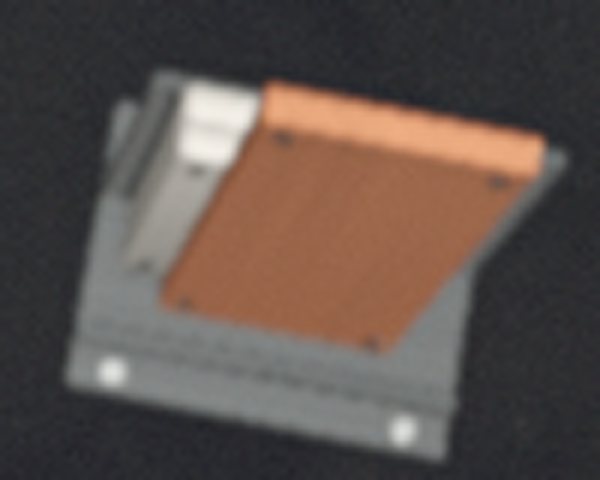

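View pics/t_rest.png

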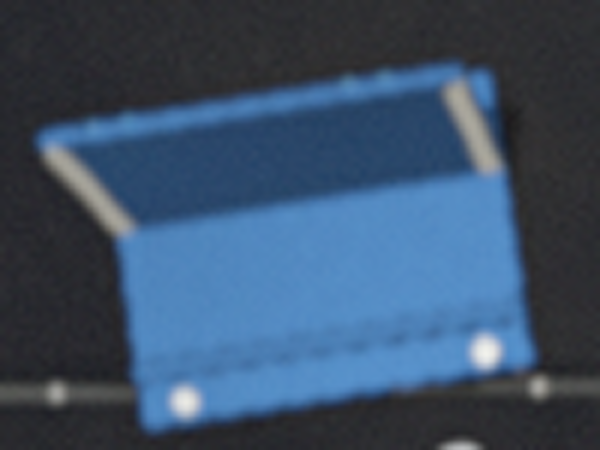

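```bash
cat > fit.py <<'E'
from h import *
L=np.deg2rad(12)
def U(p,off,s): return (np.array(off)+(np.array(p)+.5)/s-.5)
def plate(x,y,th,lean=L,z0=8,zf=0):
    # returns func local(px,py,pz)->world; px measured from foot; (x,y)=rear foot mid
    Xr=np.array([np.cos(th),np.sin(th),0]);Y=np.array([-np.sin(th),np.cos(th),0]);Z=np.array([0,0,1.])
    xp=np.cos(lean)*Z+np.sin(lean)*Xr; zp=np.sin(lean)*Z-np.cos(lean)*Xr
    o=np.array([x,y,z0])
    return lambda l: o+np.asarray(l,float)@np.array([xp,Y,zp])
def rest(x,y,th):
    A=np.array([[np.cos(th),np.sin(th),0],[-np.sin(th),np.cos(th),0],[0,0,1.]])
    return lambda l: np.array([x,y,0])+np.asarray(l,float)@A
E
python3 - <<'E'
from fit import *
SO,TO=(290,120),(360,200)
l=[(160,40,11),(160,-40,11),(0,40,11),(0,-40,11),(160,40,0),(160,-40,0)]
s=[U(p,SO,5) for p in[(157,152),(288,70),(232,512),(343,410),(143,135),(275,52)]]
t=[U(p,TO,6) for p in[(250,127),(535,180),(163,303),(388,352),(268,85),(545,135)]]
def res(v,free):
    P=plate(*v[:3],lean=v[3] if free else L)(l)
    return np.r_[(proj("scene",P)-s).ravel(),(proj("top",P)-t).ravel()]
for free in(0,1):
    r=least_squares(res,[700,0,0,L],args=(free,)); print("copper",r.x.round(3),np.rad2deg(r.x[2:]),np.abs(r.fun).max(),np.sqrt((r.fun**2).mean()))
    print(r.fun.reshape(-1,2).round(1).tolist())
np.save("copper.npy",r.x)
# blue rest
c,sn=np.cos(L),np.sin(L)
SO,TO=(230,270),(180,240)
bx,bz=20+95*sn,8+95*c
l2=[(20,65,8),(20,-65,8),(bx,65,bz),(bx,-65,bz),(-45,65,8),(-45,-65,8)]
s2=[U(p,SO,4.5) for p in[(167,520),(288,220),(80,325),(222,40),(360,578),(462,262)]]
t2=[U(p,TO,6) for p in[(134,230),(500,170),(42,150),(460,75),(148,430),(536,365)]]
def res2(v):
    P=rest(*v)(l2); return np.r_[(proj("scene",P)-s2).ravel(),(proj("top",P)-t2).ravel()]
r=least_squares(res2,[500,300,0]);print("rest",r.x.round(3),np.rad2deg(r.x[2]));print(r.fun.reshape(-1,2).round(1).tolist())
np.save("rest.npy",r.x)
# dark rest from top
l3=[(-45,65,8),(-45,-65,8),(bx,65,bz),(bx,-65,bz)]
t3=[U(p,(360,200),6) for p in[(68,382),(447,456),(155,72),(565,158)]]
r=least_squares(lambda v:(proj("top",rest(*v)(l3))-t3).ravel(),[700,0,0]);print("dark",r.x.round(3),np.rad2deg(r.x[2]));print(r.fun.reshape(-1,2).round(1).tolist())
E
```

```text
copper [ 5.46551e+02 -9.80970e+01 -2.05000e-01  2.09000e-01] [-11.73122229  12.        ] 3.3881147506723153 1.157866443590186
[[1.4, -1.8], [0.5, -3.4], [0.1, 0.7], [0.4, 1.2], [-0.6, 0.8], [-1.6, -0.4], [1.7, -1.0], [0.0, -0.6], [-1.4, 0.6], [-0.2, 0.2], [-0.5, 0.3], [-1.0, 1.1]]
copper [ 5.47449e+02 -9.82290e+01 -2.04000e-01  2.01000e-01] [-11.6607292   11.51382538] 3.3971670872654443 1.140483240388449
[[1.6, -1.8], [0.7, -3.4], [-0.3, 0.6], [0.0, 1.1], [-0.4, 0.8], [-1.5, -0.4], [1.6, -0.7], [-0.0, -0.4], [-1.4, 0.2], [-0.2, -0.3], [-0.5, 0.5], [-1.1, 1.3]]
rest [4.79917e+02 2.50150e+02 1.64000e-01] 9.371469726694635
[[-0.7, 1.2], [0.5, -0.7], [-0.8, 1.6], [0.2, -3.5], [0.1, -0.8], [0.8, -1.5], [-2.7, 1.0], [0.8, 0.1], [-0.7, -0.1], [0.8, 0.5], [-0.6, 0.1], [-0.2, -0.3]]
dark [ 5.51482e+02 -9.98340e+01 -2.02000e-01] -11.59212868586785
[[-0.0, -0.8], [-0.2, -0.6], [-0.1, 1.0], [0.3, 0.3]]
```

Emit:
drive_tool:
  commands:
    - {"dx": 24, "dy": 28, "dz": 4, "yaw": 5}
    - {"dx": 24, "dy": 30, "dz": 4, "yaw": 5}
    - {"dx": 24, "dy": 30, "dz": 4, "yaw": 5}
    - {"dx": 24, "dy": 30, "dz": 4, "yaw": 5}
    - {"dx": 24, "dy": 30, "dz": 4, "yaw": 5}
  grip: 0.7

```text
t: 1.42
eef_pos: [397.6, -410.9, 234.9]
tcp_rot: [3.141, 0.0, 0.899]
ft_force: [1.0, -0.3, -0.7]
opening: 0.726
```

Emit:
drive_tool:
  commands:
    - {"dx": 14, "dy": 34, "dz": 0, "yaw": 5}
    - {"dx": 14, "dy": 34, "dz": 0, "yaw": 5}
    - {"dx": 14, "dy": 34, "dz": 0, "yaw": 5}
    - {"dx": 14, "dy": 34, "dz": 0, "yaw": 5}
    - {"dx": 14, "dy": 34, "dz": 0, "yaw": 5}

```text
t: 1.83
eef_pos: [467.2, -240.7, 234.9]
tcp_rot: [3.141, 0.0, 1.336]
ft_force: [0.8, -0.5, -0.3]
opening: 0.703
```

Emit:
drive_tool:
  commands:
    - {"dx": 15, "dy": 33, "dz": 0, "yaw": 2}
    - {"dx": 20, "dy": 33}
    - {"dx": 24, "dy": 32}
    - {"dx": 24, "dy": 32}
    - {"dx": 20, "dy": 8}

```text
invalid input
```

Emit:
drive_tool:
  commands:
    - {"dx": 0}
    - {"dx": 0}

```text
invalid input
```

```bash
python3 - <<'E'
from h import *
print(env.state()["eef_pos"],env.state()["tcp_rot"])
for n,b,s in(("scene",(250,20,450,240),2.7),("top",(330,150,500,300),4)):
    im=env.read_camera(n)[:,:,::-1]; cv2.imwrite(f"pics/{n}_1.png",cv2.resize(im[b[1]:b[3],b[0]:b[2]],None,fx=s,fy=s))
E
```

```text
[ 467.20405609 -240.66348464  234.85246952] [3.14113801e+00 1.03872000e-04 1.33563801e+00]
```

View pics/scene_1.png

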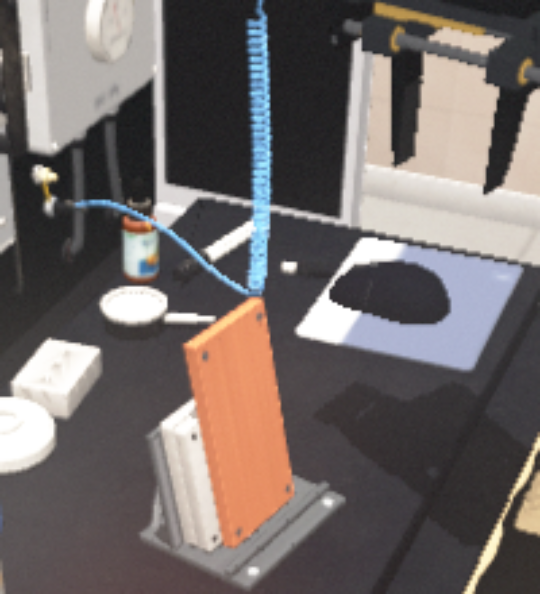

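View pics/top_1.png

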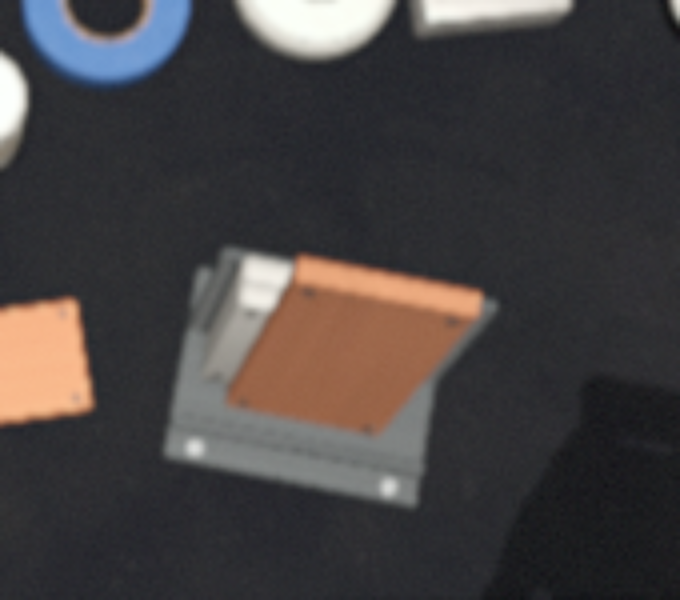

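Both moves were refused because each row needs all its keys. The pictures show the stack untouched, with copper in front at about (340,175) in scene and the gripper still to its right.

Emit:
drive_tool:
  commands:
    - {"dx": 15, "dy": 33, "dz": 0, "yaw": 2}
    - {"dx": 20, "dy": 33, "dz": 0, "yaw": 0}
    - {"dx": 24, "dy": 32, "dz": 0, "yaw": 0}
    - {"dx": 24, "dy": 32, "dz": 0, "yaw": 0}
    - {"dx": 20, "dy": 8, "dz": 0, "yaw": 0}

```text
t: 2.35
eef_pos: [570.9, -101.2, 234.9]
tcp_rot: [3.141, -0.001, 1.367]
ft_force: [0.3, -0.2, 0.9]
opening: 0.695
```

Emit:
drive_tool:
  commands:
    - {"dx": 0, "dy": 0, "dz": 0, "yaw": 0}
    - {"dx": 0, "dy": 0, "dz": 0, "yaw": 0}

```text
t: 2.52
eef_pos: [570.1, -104.3, 234.2]
tcp_rot: [-3.141, 0.0, 1.367]
ft_force: [-0.7, 0.7, -0.2]
opening: 0.699
```

```bash
python3 - <<'E'
from h import *
print(env.state()["eef_pos"],env.state()["tcp_rot"],env.state()["opening"])
for n,b,s in(("scene",(250,20,450,240),2.7),("top",(330,150,500,300),4)):
    im=env.read_camera(n)[:,:,::-1]; cv2.imwrite(f"pics/{n}_2.png",cv2.resize(im[b[1]:b[3],b[0]:b[2]],None,fx=s,fy=s))
E
```

```text
[ 570.12136862 -104.34355263  234.21853057] [-3.14116383e+00  2.07471440e-04  1.36707294e+00] 0.6989454423576151
```

View pics/scene_2.png

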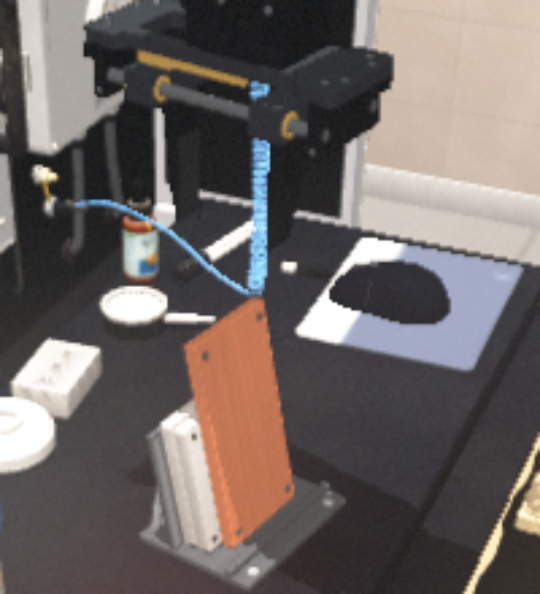

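View pics/top_2.png

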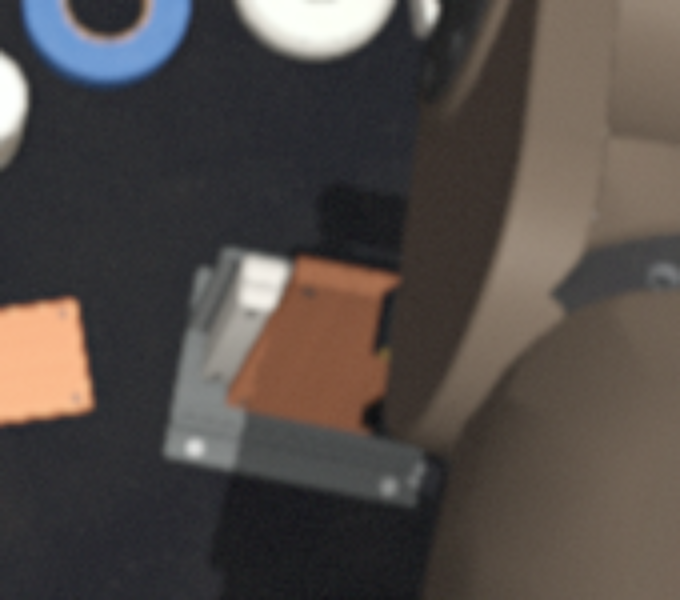

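Emit:
drive_tool:
  commands:
    - {"dx": 0, "dy": 0, "dz": -20, "yaw": 0}
    - {"dx": 0, "dy": 0, "dz": -25, "yaw": 0}
    - {"dx": 0, "dy": 0, "dz": -25, "yaw": 0}
    - {"dx": 0, "dy": 0, "dz": -10, "yaw": 0}
    - {"dx": 0, "dy": 1, "dz": 0, "yaw": 0}

```text
t: 3.03
eef_pos: [568.4, -104.2, 152.9]
tcp_rot: [-3.138, -0.0, 1.365]
ft_force: [-0.6, 1.0, 0.3]
opening: 0.698
```

```bash
python3 - <<'E'
from h import *
print(env.state()["eef_pos"],env.state()["tcp_rot"],env.state()["opening"])
for n,b,s in(("scene",(280,80,400,230),4),):
    im=env.read_camera(n)[:,:,::-1]; im=cv2.convertScaleAbs(im,alpha=1.6,beta=30); cv2.imwrite(f"pics/{n}_3.png",cv2.resize(im[b[1]:b[3],b[0]:b[2]],None,fx=s,fy=s))
E
```

```text
[ 568.3879392  -104.19964561  152.91041686] [-3.13794480e+00 -2.21667531e-04  1.36461263e+00] 0.6979372113399314
```

View pics/scene_3.png

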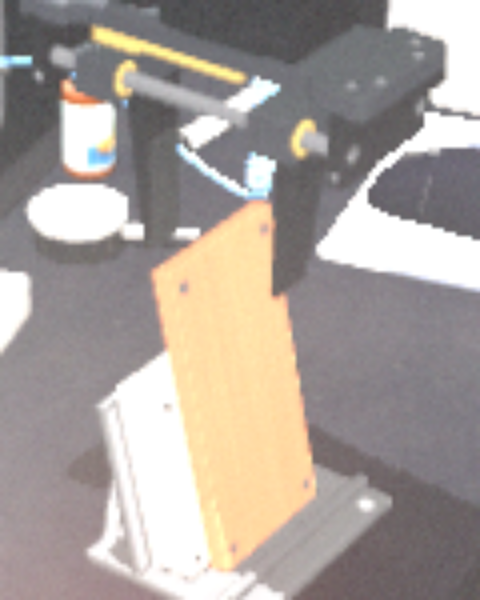

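```bash
python3 - <<'E'
from fit import *
s=env.state();p=s["eef_pos"];yaw=s["tcp_rot"][2]
d=np.array([np.cos(yaw-np.pi/2),np.sin(yaw-np.pi/2),0]);e=np.array([-d[1],d[0],0])
im=env.read_camera("scene")[:,:,::-1].copy();im=cv2.convertScaleAbs(im,alpha=1.6,beta=30)
b=(280,80,400,230);im=cv2.resize(im[b[1]:b[3],b[0]:b[2]],None,fx=4,fy=4)
def dot(P,c):
    for q in (proj("scene",P)+.5-[280,80])*4-.5: cv2.circle(im,tuple(int(round(v)) for v in q),3,c,-1)
w=47.5*s["opening"]
for sg in(-1,1):
    for ey in(-10,10): dot(p+sg*w*d+ey*e,(0,0,255)); dot(p+sg*(w+12)*d+ey*e,(0,255,255))
x=np.load("copper.npy");dot(plate(*x)([(160,40,11),(160,-40,11),(0,40,11),(0,-40,11),(160,40,0),(160,-40,0)]),(0,255,0))
f=plate(x[0],x[1],x[2]);print(f([(135,0,5.5)]))
cv2.imwrite("pics/s4.png",im)
E
```

```text
[[ 569.66946638 -102.81453786  141.1934404 ]]
```

View pics/s4.png

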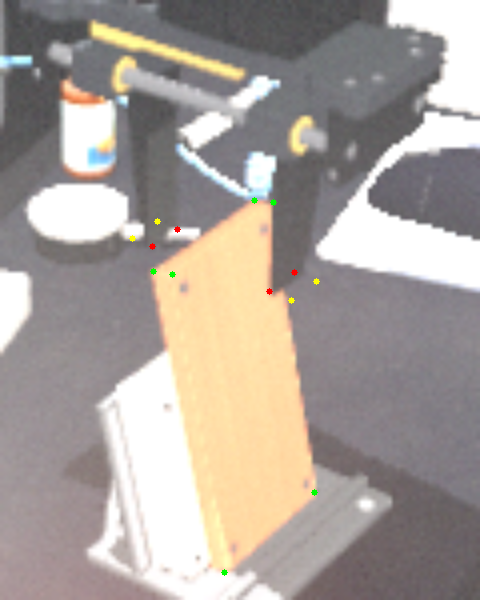

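Emit:
drive_tool:
  commands:
    - {"dx": 1, "dy": 1, "dz": -15, "yaw": 0}
    - {"dx": 0, "dy": 0, "dz": -12, "yaw": 0}
    - {"dx": 0, "dy": 0, "dz": 0, "yaw": 0}

```text
t: 3.38
eef_pos: [570.6, -102.5, 127.5]
tcp_rot: [-3.141, -0.0, 1.366]
ft_force: [-0.4, 0.3, -0.4]
opening: 0.697
```

Emit:
drive_tool:
  commands:
    - {"dx": 0, "dy": 0, "dz": 0, "yaw": 0}
    - {"dx": 0, "dy": 0, "dz": 0, "yaw": 0}
    - {"dx": 0, "dy": 0, "dz": 0, "yaw": 0}
  grip: 0.3

```text
t: 3.63
eef_pos: [571.3, -102.6, 129.0]
tcp_rot: [3.14, 0.0, 1.366]
ft_force: [-0.1, -0.5, -0.6]
opening: 0.547
```

```bash
python3 - <<'E'
from fit import *
s=env.state();print(s["eef_pos"],s["opening"],s["ft_force"])
b=(280,80,400,230);im=cv2.convertScaleAbs(env.read_camera("scene")[:,:,::-1],alpha=1.6,beta=30);cv2.imwrite("pics/s5.png",cv2.resize(im[b[1]:b[3],b[0]:b[2]],None,fx=4,fy=4))
E
```

```text
[ 571.326082   -102.56248133  128.96331859] 0.5466188328130974 [-0.11373403 -0.45264122 -0.55710524]
```

View pics/s5.png

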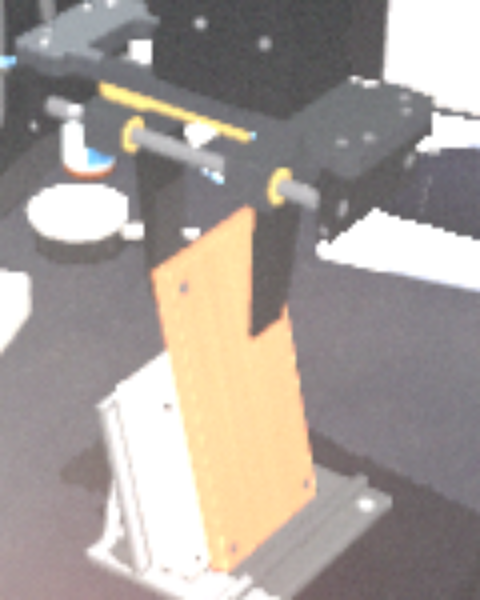

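Emit:
drive_tool:
  commands:
    - {"dx": 0, "dy": 0, "dz": -3, "yaw": 0}
    - {"dx": 0, "dy": 0, "dz": 0, "yaw": 0}
    - {"dx": 0, "dy": 0, "dz": 0, "yaw": 0}
    - {"dx": 0, "dy": 0, "dz": 0, "yaw": 0}
    - {"dx": 0, "dy": 0, "dz": 0, "yaw": 0}
  grip: 0.25

```text
t: 4.1
eef_pos: [570.8, -102.4, 124.7]
tcp_rot: [3.142, -0.0, 1.366]
ft_force: [-1.1, -0.1, -0.0]
opening: 0.261
```

Emit:
drive_tool:
  commands:
    - {"dx": 0, "dy": 0, "dz": 0, "yaw": 0}
    - {"dx": 0, "dy": 0, "dz": 0, "yaw": 0}
  grip: 0.0

```text
t: 4.27
eef_pos: [569.6, -102.1, 124.6]
tcp_rot: [-3.138, -0.0, 1.367]
ft_force: [-6.0, 0.8, 7.7]
opening: 0.193
```

Emit:
drive_tool:
  commands:
    - {"dx": -5, "dy": 1, "dz": 1, "yaw": 0}
    - {"dx": -5, "dy": 1, "dz": 1, "yaw": 0}

```text
t: 4.43
eef_pos: [559.4, -99.9, 126.5]
tcp_rot: [-3.138, -0.0, 1.366]
ft_force: [-5.8, 2.3, 3.5]
opening: 0.162
```

```bash
python3 - <<'E'
from fit import *
s=env.state();print(s["eef_pos"],s["opening"],s["ft_force"])
b=(280,80,400,230);im=cv2.convertScaleAbs(env.read_camera("scene")[:,:,::-1],alpha=1.6,beta=30);cv2.imwrite("pics/s6.png",cv2.resize(im[b[1]:b[3],b[0]:b[2]],None,fx=4,fy=4))
E
```

```text
[559.43518695 -99.91961695 126.47422758] 0.16226636229618804 [-5.78492605  2.30824855  3.4983718 ]
```

View pics/s6.png

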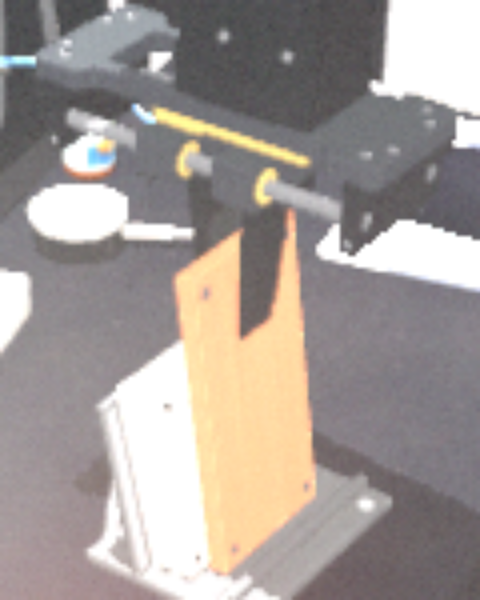

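Emit:
drive_tool:
  commands:
    - {"dx": -5, "dy": 1, "dz": 1, "yaw": 0}
    - {"dx": -5, "dy": 1, "dz": 0, "yaw": 0}
    - {"dx": -5, "dy": 1, "dz": 0, "yaw": 0}
    - {"dx": 0, "dy": 0, "dz": 0, "yaw": 0}

```text
t: 4.82
eef_pos: [543.4, -96.6, 127.0]
tcp_rot: [-3.137, -0.0, 1.366]
ft_force: [-5.6, 2.2, -2.4]
opening: 0.118
```

```bash
python3 - <<'E'
from fit import *
s=env.state();print(s["eef_pos"],s["opening"],s["ft_force"])
b=(280,80,400,230);im=cv2.convertScaleAbs(env.read_camera("scene")[:,:,::-1],alpha=1.6,beta=30);cv2.imwrite("pics/s7.png",cv2.resize(im[b[1]:b[3],b[0]:b[2]],None,fx=4,fy=4))
E
```

```text
[543.43411059 -96.64585132 126.97827768] 0.11803771357468554 [-5.63540801  2.1536726  -2.383886  ]
```

View pics/s7.png

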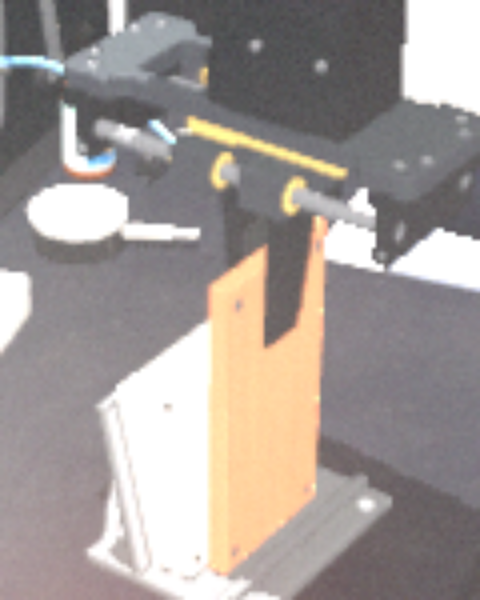

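Emit:
drive_tool:
  commands:
    - {"dx": -2, "dy": 0, "dz": 5, "yaw": 0}
    - {"dx": -2, "dy": 1, "dz": 8, "yaw": 0}
    - {"dx": -2, "dy": 0, "dz": 12, "yaw": 0}
    - {"dx": -2, "dy": 0, "dz": 15, "yaw": 0}
    - {"dx": -2, "dy": 0, "dz": 20, "yaw": 0}

```text
t: 5.28
eef_pos: [535.7, -96.4, 188.3]
tcp_rot: [3.141, 0.0, 1.366]
ft_force: [0.7, 0.0, -2.6]
opening: 0.113
```

```bash
python3 - <<'E'
from fit import *
s=env.state();print(s["eef_pos"],s["opening"],s["ft_force"])
b=(280,80,400,230);im=cv2.convertScaleAbs(env.read_camera("scene")[:,:,::-1],alpha=1.6,beta=30);cv2.imwrite("pics/s8.png",cv2.resize(im[b[1]:b[3],b[0]:b[2]],None,fx=4,fy=4))
E
```

```text
[535.74349825 -96.37244209 188.3367225 ] 0.11305952493908274 [ 0.70705452  0.0369705  -2.60241025]
```

View pics/s8.png

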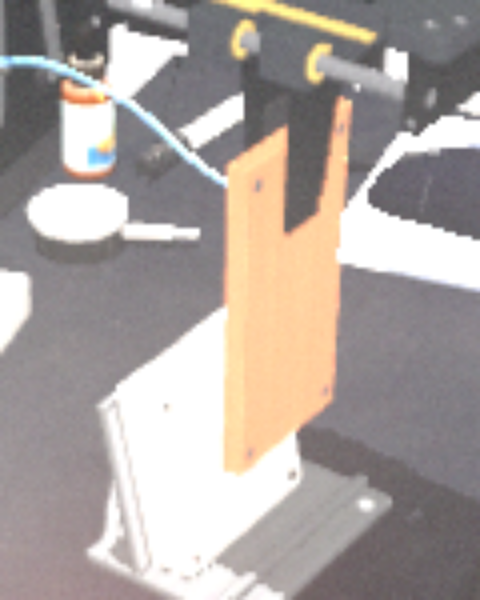

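Emit:
drive_tool:
  commands:
    - {"dx": -2, "dy": 0, "dz": 22, "yaw": 0}
    - {"dx": -4, "dy": 0, "dz": 25, "yaw": 0}
    - {"dx": -4, "dy": 6, "dz": 22, "yaw": 1}
    - {"dx": -4, "dy": 12, "dz": 14, "yaw": 2}
    - {"dx": -4, "dy": 18, "dz": 6, "yaw": 2}

```text
t: 5.75
eef_pos: [518.6, -60.9, 279.2]
tcp_rot: [3.137, 0.001, 1.454]
ft_force: [-0.6, 0.7, -2.8]
opening: 0.114
```

Emit:
drive_tool:
  commands:
    - {"dx": -4, "dy": 25, "dz": 0, "yaw": 2}
    - {"dx": -4, "dy": 28, "dz": 0, "yaw": 2}
    - {"dx": -4, "dy": 28, "dz": 0, "yaw": 2}
    - {"dx": -4, "dy": 28, "dz": 0, "yaw": 2}
    - {"dx": -4, "dy": 28, "dz": 0, "yaw": 2}

```text
t: 6.17
eef_pos: [497.7, 77.9, 277.1]
tcp_rot: [3.14, 0.0, 1.63]
ft_force: [0.4, -0.3, -3.0]
opening: 0.119
```

Emit:
drive_tool:
  commands:
    - {"dx": -4, "dy": 28, "dz": 0, "yaw": 2}
    - {"dx": -4, "dy": 28, "dz": 0, "yaw": 2}
    - {"dx": -4, "dy": 28, "dz": 0, "yaw": 2}
    - {"dx": -4, "dy": 28, "dz": 0, "yaw": 0}
    - {"dx": -4, "dy": 25, "dz": 0, "yaw": 0}

```text
t: 6.58
eef_pos: [477.7, 215.4, 277.1]
tcp_rot: [3.14, -0.0, 1.733]
ft_force: [1.0, -0.3, -2.8]
opening: 0.118
```

Emit:
drive_tool:
  commands:
    - {"dx": 1, "dy": 18, "dz": 0, "yaw": 0}
    - {"dx": 1, "dy": 12, "dz": 0, "yaw": 0}
    - {"dx": 0, "dy": 4, "dz": 0, "yaw": 0}
    - {"dx": 0, "dy": 0, "dz": 0, "yaw": 0}

```text
t: 6.92
eef_pos: [480.0, 248.0, 276.7]
tcp_rot: [3.141, 0.0, 1.734]
ft_force: [-1.0, 0.6, -2.3]
opening: 0.116
```

```bash
cat > ov.py <<'E'
from fit import *
import sys
def ov(name,b,s,off,cam="scene"):
    # off: foot z = tcp z - off ; overlays expected upright plate (green) & rest (red)
    st=env.state();p=st["eef_pos"];th=st["tcp_rot"][2]-np.pi/2;print(p,st["opening"],st["ft_force"],th)
    im=cv2.resize(env.read_camera(cam)[b[1]:b[3],b[0]:b[2],::-1],None,fx=s,fy=s);im=cv2.convertScaleAbs(im,alpha=1.4,beta=20)
    d=np.array([np.cos(th),np.sin(th)]);q=p[:2]+5.5*d
    f=plate(q[0],q[1],th,lean=0,z0=p[2]-off)
    def dot(P,c):
        for q in (proj(cam,P)+.5-[b[0],b[1]])*s-.5: cv2.circle(im,tuple(int(round(v)) for v in q),3,c,-1)
    dot(f([(160,40,11),(160,-40,11),(0,40,11),(0,-40,11),(160,40,0),(160,-40,0)]),(0,255,0))
    r=rest(*np.load("rest.npy"));sn,c=np.sin(L),np.cos(L);bx,bz=20+95*sn,8+95*c
    dot(r([(20,65,8),(20,-65,8),(bx,65,bz),(bx,-65,bz),(-45,65,8),(-45,-65,8)]),(0,0,255))
    R=np.load("rest.npy");e=p[:2]-R[:2];print("tcp in rest",e@[np.cos(R[2]),np.sin(R[2])],e@[-np.sin(R[2]),np.cos(R[2])],"dyaw",np.rad2deg(th-R[2]))
    cv2.imwrite(name,im)
E
python3 - <<'E'
from ov import *
ov("pics/s9.png",(200,150,380,420),2.2,119)
ov("pics/t9.png",(150,150,330,330),3.2,119,"top")
E
```

```text
[479.9655755  247.99566552 276.65159582] 0.11563507571397934 [-0.99826308  0.63789207 -2.2650114 ] 0.1629506578250468
tcp in rest -0.30238333530704625 -2.133359267922018 dyaw -0.03508476443903022
[479.93172394 247.28602364 276.58953133] 0.11350394001516094 [ 0.43393382 -0.1881528  -2.6415694 ] 0.16236247049988162
tcp in rest -0.45133741046487513 -2.828017613374835 dyaw -0.06878541573408463
```

View pics/s9.png

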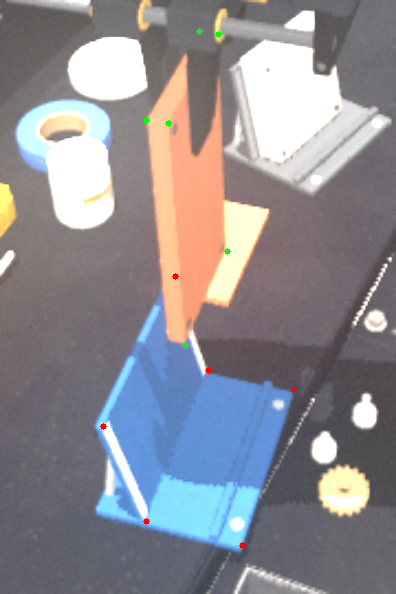

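View pics/t9.png

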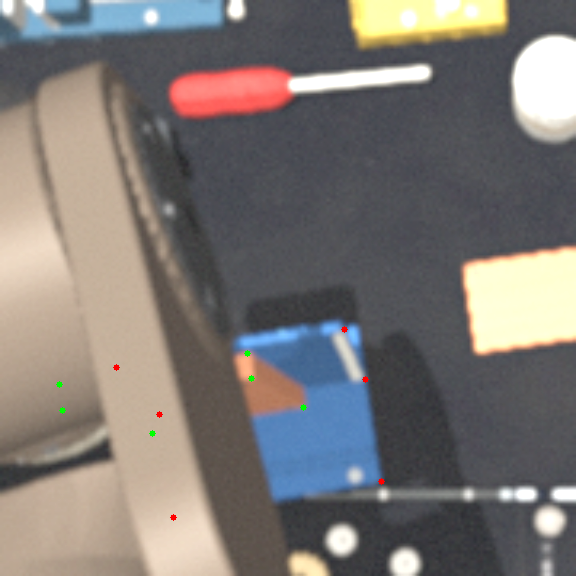

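Emit:
drive_tool:
  commands:
    - {"dx": 0, "dy": 1, "dz": -15, "yaw": 0}
    - {"dx": 0, "dy": 1, "dz": -25, "yaw": 0}
    - {"dx": 0, "dy": 0, "dz": -25, "yaw": 0}
    - {"dx": 0, "dy": 0, "dz": -25, "yaw": 0}
    - {"dx": 0, "dy": 0, "dz": -15, "yaw": 0}

```text
t: 7.43
eef_pos: [479.4, 248.2, 169.6]
tcp_rot: [-3.14, 0.001, 1.732]
ft_force: [-0.6, -0.5, -3.4]
opening: 0.116
```

Emit:
drive_tool:
  commands:
    - {"dx": 0, "dy": 0, "dz": -12, "yaw": 0}
    - {"dx": 0, "dy": 0, "dz": -10, "yaw": 0}
    - {"dx": 0, "dy": 0, "dz": -8, "yaw": 0}
    - {"dx": 0, "dy": 0, "dz": -3, "yaw": 0}
    - {"dx": 0, "dy": 0, "dz": 0, "yaw": 0}

```text
t: 7.85
eef_pos: [479.9, 249.3, 138.4]
tcp_rot: [-3.141, 0.0, 1.732]
ft_force: [-0.3, -0.8, -2.2]
opening: 0.114
```

```bash
python3 - <<'E'
from ov import *
ov("pics/s10.png",(200,180,380,420),2.5,119)
E
```

```text
[479.87016209 249.25679272 138.37440524] 0.11373907154766456 [-0.26358808 -0.75328444 -2.20738157] 0.16165549964766268
tcp in rest -0.19116805269783638 -0.8735272566011565 dyaw -0.10929186180499666
```

View pics/s10.png

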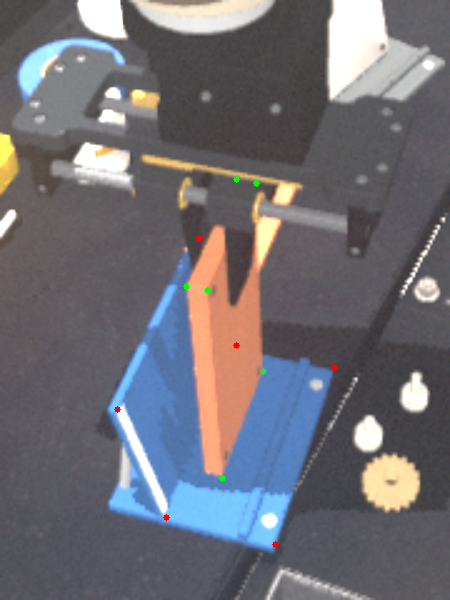

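Emit:
drive_tool:
  commands:
    - {"dx": 0, "dy": 0, "dz": -5, "yaw": 0}
    - {"dx": 0, "dy": 0, "dz": -3, "yaw": 0}
    - {"dx": 0, "dy": 0, "dz": -2, "yaw": 0}
    - {"dx": 0, "dy": 0, "dz": -1, "yaw": 0}
    - {"dx": 0, "dy": 0, "dz": 0, "yaw": 0}

```text
t: 8.32
eef_pos: [479.8, 249.6, 127.5]
tcp_rot: [-3.141, 0.0, 1.733]
ft_force: [-0.2, 0.4, -2.7]
opening: 0.113
```

Emit:
drive_tool:
  commands:
    - {"dx": 0, "dy": 0, "dz": -1, "yaw": 0}
    - {"dx": 0, "dy": 0, "dz": -1, "yaw": 0}
    - {"dx": 0, "dy": 0, "dz": 0, "yaw": 0}

```text
t: 8.57
eef_pos: [480.0, 249.7, 126.9]
tcp_rot: [3.141, -0.0, 1.733]
ft_force: [-1.9, -1.7, 12.6]
opening: 0.117
```

Emit:
drive_tool:
  commands:
    - {"dx": 4, "dy": 1, "dz": 1, "yaw": 0}
    - {"dx": 4, "dy": 1, "dz": 0, "yaw": 0}
    - {"dx": 4, "dy": 0, "dz": 0, "yaw": 0}
    - {"dx": 3, "dy": 0, "dz": 0, "yaw": 0}

```text
t: 8.9
eef_pos: [494.2, 251.7, 126.9]
tcp_rot: [-3.139, -0.0, 1.733]
ft_force: [-7.8, 0.5, 9.9]
opening: 0.115
```

Emit:
drive_tool:
  commands:
    - {"dx": 4, "dy": 1, "dz": 0, "yaw": 0}
    - {"dx": 4, "dy": 1, "dz": 0, "yaw": 0}

```text
t: 9.07
eef_pos: [501.3, 253.2, 126.9]
tcp_rot: [-3.137, 0.001, 1.733]
ft_force: [-9.8, -2.7, 14.4]
opening: 0.134
```

```bash
python3 - <<'E'
from ov import *
ov("pics/s11.png",(200,180,380,420),2.5,119)
E
```

```text
[501.33570284 253.22246692 126.89263371] 0.13351056526562674 [-9.81458822 -2.73908221 14.38715516] 0.16195486211429633
tcp in rest 21.633629292630815 -0.4561159437482266 dyaw -0.09213965592226282
```

View pics/s11.png

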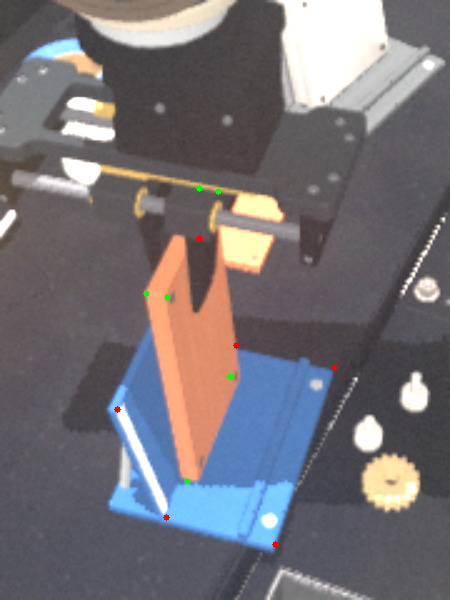

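Emit:
drive_tool:
  commands:
    - {"dx": 5, "dy": 1, "dz": 0, "yaw": 0}
    - {"dx": 5, "dy": 1, "dz": 0, "yaw": 0}
    - {"dx": 4, "dy": 0, "dz": 0, "yaw": 0}
    - {"dx": 0, "dy": 0, "dz": 0, "yaw": 0}

```text
t: 9.45
eef_pos: [515.5, 255.3, 126.5]
tcp_rot: [-3.136, 0.0, 1.732]
ft_force: [-10.1, -1.0, 10.7]
opening: 0.164
```

```bash
python3 - <<'E'
from ov import *
ov("pics/s12.png",(200,180,380,420),2.5,119)
E
```

```text
[515.4509629  255.28591988 126.54189588] 0.16353410566287221 [-10.14270281  -1.04863458  10.7085175 ] 0.16155798897530982
tcp in rest 35.89649985772094 -0.7186570073340554 dyaw -0.1148788117882987
```

View pics/s12.png

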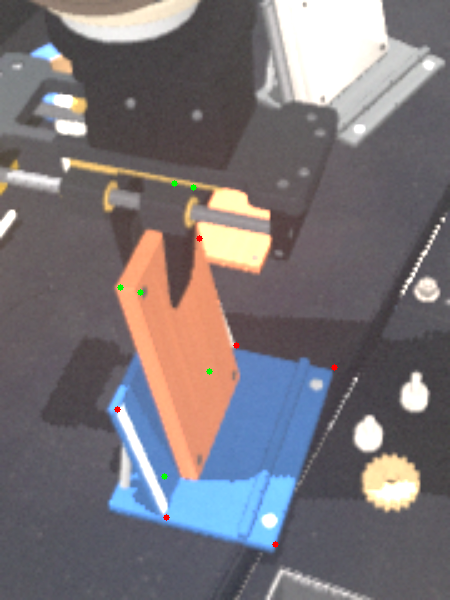

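Emit:
drive_tool:
  commands:
    - {"dx": 0, "dy": 0, "dz": 0, "yaw": 0}
    - {"dx": 0, "dy": 0, "dz": 0, "yaw": 0}
    - {"dx": 0, "dy": 0, "dz": 0, "yaw": 0}
    - {"dx": 0, "dy": 0, "dz": 0, "yaw": 0}
    - {"dx": 0, "dy": 0, "dz": 0, "yaw": 0}
  grip: 0.7

```text
t: 9.92
eef_pos: [517.1, 255.6, 126.6]
tcp_rot: [3.141, -0.0, 1.733]
ft_force: [0.0, -1.1, -0.4]
opening: 0.458
```

Emit:
drive_tool:
  commands:
    - {"dx": 0, "dy": 0, "dz": 0, "yaw": 0}
    - {"dx": 0, "dy": 0, "dz": 0, "yaw": 0}
    - {"dx": 0, "dy": 0, "dz": 0, "yaw": 0}
    - {"dx": 0, "dy": 0, "dz": 0, "yaw": 0}

```text
t: 10.25
eef_pos: [516.8, 255.6, 126.7]
tcp_rot: [3.141, 0.0, 1.733]
ft_force: [0.4, 0.3, 0.4]
opening: 0.686
```

```bash
python3 - <<'E'
from ov import *
ov("pics/s13.png",(200,180,380,420),2.5,119)
E
```

```text
[516.83680713 255.63601207 126.65058614] 0.6858944409952856 [0.40010104 0.27396903 0.44230611] 0.1620978417026362
tcp in rest 37.32085488880797 -0.5989008727500664 dyaw -0.08394752895387068
```

View pics/s13.png

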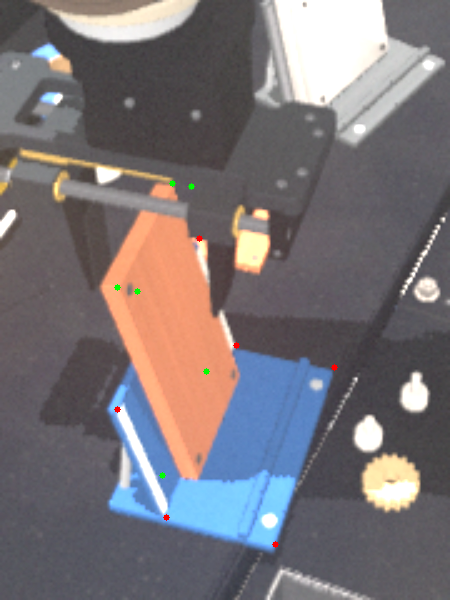

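Emit:
drive_tool:
  commands:
    - {"dx": 0, "dy": 0, "dz": 10, "yaw": 0}
    - {"dx": 0, "dy": 0, "dz": 15, "yaw": 0}
    - {"dx": 0, "dy": 0, "dz": 25, "yaw": 0}
    - {"dx": 0, "dy": 0, "dz": 30, "yaw": 0}
    - {"dx": 0, "dy": 0, "dz": 30, "yaw": 0}

```text
t: 10.72
eef_pos: [516.5, 255.5, 238.5]
tcp_rot: [-3.141, 0.0, 1.733]
ft_force: [0.5, -0.2, -0.5]
opening: 0.698
```

Emit:
drive_tool:
  commands:
    - {"dx": 0, "dy": -25, "dz": 15, "yaw": 0}
    - {"dx": 0, "dy": -35, "dz": 0, "yaw": 0}
    - {"dx": 0, "dy": -35, "dz": 0, "yaw": 0}
    - {"dx": 0, "dy": -35, "dz": 0, "yaw": 0}
    - {"dx": 0, "dy": -30, "dz": 0, "yaw": 0}

```text
t: 11.13
eef_pos: [516.5, 93.8, 252.7]
tcp_rot: [3.141, 0.0, 1.733]
ft_force: [0.8, -0.3, -0.3]
opening: 0.696
```

Emit:
drive_tool:
  commands:
    - {"dx": 0, "dy": 0, "dz": 0, "yaw": 0}
    - {"dx": 0, "dy": 0, "dz": 0, "yaw": 0}
    - {"dx": 0, "dy": 0, "dz": 0, "yaw": 0}

```text
t: 11.38
eef_pos: [516.9, 95.8, 252.3]
tcp_rot: [3.141, -0.0, 1.732]
ft_force: [0.3, -0.8, -0.2]
opening: 0.7
```

```bash
python3 - <<'E'
from fit import *
print(env.state()["eef_pos"],env.state()["ft_force"])
for n in("scene","top"):
    cv2.imwrite(f"pics/{n}_end.png",env.read_camera(n)[:,:,::-1])
b=(230,220,350,400);im=env.read_camera("scene")[:,:,::-1];cv2.imwrite("pics/se.png",cv2.resize(im[b[1]:b[3],b[0]:b[2]],None,fx=3.3,fy=3.3,interpolation=cv2.INTER_CUBIC))
b=(170,230,290,320);im=env.read_camera("top")[:,:,::-1];cv2.imwrite("pics/te.png",cv2.resize(im[b[1]:b[3],b[0]:b[2]],None,fx=5,fy=5,interpolation=cv2.INTER_CUBIC))
E
```

```text
[516.89126729  95.84563667 252.25142867] [ 0.34403963 -0.76514874 -0.168261  ]
```

View pics/scene_end.png

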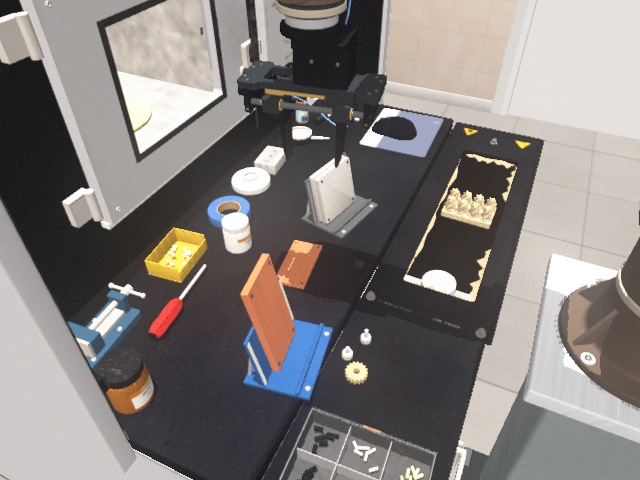

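View pics/se.png

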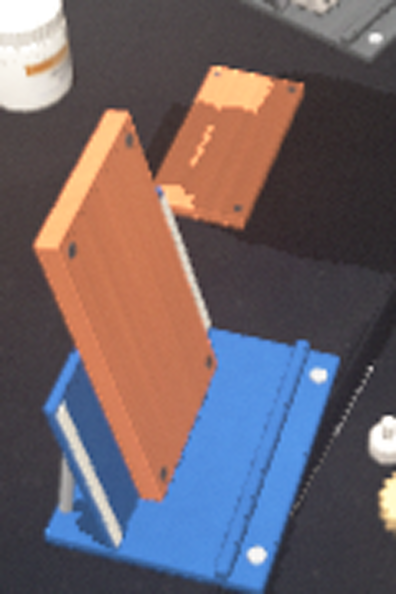

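View pics/te.png

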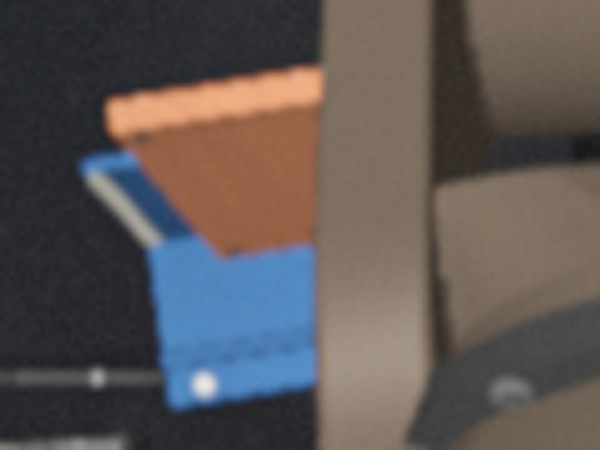

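```bash
python3 - <<'E'
from fit import *
l=[(160,40,11),(160,40,0),(160,-40,0),(0,40,11),(0,40,0),(0,-40,11)]
s=[U(p,(230,220),3.3) for p in[(54,250),(34,245),(108,108),(162,500),(143,497),(217,365)]]
lt=[(160,40,0),(160,40,11),(0,40,11)]
t=[U(p,(170,230),5) for p in[(106,100),(115,140),(220,256)]]
def res(v):
    f=plate(*v[:4]);return np.r_[(proj("scene",f(l))-s).ravel(),(proj("top",f(lt))-t).ravel()]
r=least_squares(res,[490,250,.16,.2]);v=r.x;print(v,np.rad2deg(v[3]));print(r.fun.round(1))
R=np.load("rest.npy");o=plate(*v)([(50,0,0)])[0];e=o[:2]-R[:2]
print("x,y in rest",e@[np.cos(R[2]),np.sin(R[2])],e@[-np.sin(R[2]),np.cos(R[2])],o[2],"dyaw",np.rad2deg(v[2]-R[2]))
a=cv2.imread("pics/scene0.png");c=cv2.imread("pics/scene_end.png")
cv2.imwrite("pics/cmp.png",cv2.resize(np.hstack([x[140:240,290:390] for x in(a,c)]),None,fx=4,fy=4))
E
```

```text
[5.00413396e+02 2.51667677e+02 1.61059697e-01 2.04359022e-01] 11.708909458438587
[ 1.4 -1.2 -0.3 -0.2 -0.3  0.   0.2  0.3 -0.9  0.4  0.4 -0.9  0.1  0.6
 -1.2 -1.3 -0.5  0.8]
x,y in rest 30.617404656916566 -1.8653724527664566 56.9595632741742 dyaw -0.1434288193459321
```

View pics/cmp.png

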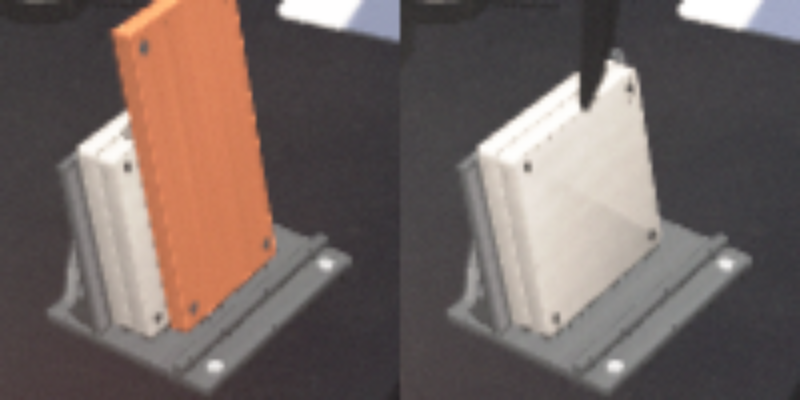

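The copper plate leans 11.7° in the blue rest, about 2 mm off centre, and the steel plates haven't moved. I'm handing the job in.

```bash
python3 -c "
from cell import env
print(env.job_done(), env.state()['t'])"
```

```text
the job is handed in; nothing more can be done
the job is handed in; nothing more can be done
```

The copper plate is standing in the blue rest, leaning back against the backrest. I've let go of it and handed the job in at about 11.5 s of the 45 s. The hand-in gives no verdict.

**What I did:** The copper plate was the front one in the stack. I pinched its bare top and brought it upright, away from the steel plates, then lifted it straight up. I stood it in the blue rest, pushed its top back until it leaned, opened the gripper and moved clear.

**Last checks, from the camera fit:**

| Check | Measured | Allowed |
|---|---|---|
| x in the blue rest | 31 mm | -30 to 50 mm |
| y (off centre) | -2 mm | ±30 mm |
| z (height of origin) | 57 mm | 45 to 68 mm |
| Lean back | 11.7° | about 6 to 35° |
| Out of square | 0.1° | under 15° |

- **Steel plates:** before and after pictures show both still leaning where they started; I compared these by eye and did not measure them.
- **Forces:** the highest reading I saw was about 18 N at the wrist while setting the plate down. With the gripper clear, it was under 1 N.

**Disagreements:** Two moves were refused as invalid because rows lacked keys; I re-sent the first, then the second, and nothing moved in between. The pose fits left errors of 1 to 3 pixels, or a few mm, well inside the limits.

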